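# Slide the tube rack past the sprung stop of the loading lane

### The job

By pushing and pressing only, lifting nothing: press down the yellow spring strip of the loading lane (there is room for a fingertip behind the blue tube rack) so that its two red stop lugs drop, and keep it pressed while you push the rack along the lane over them. Push the rack home, against or nearly against the white end block, and only then let the strip go, so that the lugs spring up behind the rack and lock it in. Leave the other things on the bench where they are.

Things in the scene. Friction and masses are not known exactly. Their poses are not given: they have to be found in the camera images.
- lane: Fixed channel, 300 long (x) x 116 wide (y). Origin: centre of its underside, on the bench; x points the way the rack must go, roughly to the robot's left (within 0.6 rad); z up. In lane mm: guide rails at y = +-47.5 to +-54.5, tops z = 24; inside them ledges, tops z = 10, carry the rack. The yellow strip lies between the ledges: x -140 to 60, y -35 to 35, flat top z = 26 when up.
- end_stop (a point): Middle of the upper edge of the white end block, on the face that stops the rack: lane x = 130, y = 0, z = 60 mm. The block is 20 thick and as wide as the lane.
- strip (a joint): How far the yellow strip, with its lugs, is pressed straight down, m: 0 = up, 0.014 = bottomed. It stays level wherever it is pressed, and springs back: about 2.5 N starts it, 6 N at the bottom. From 0.008 on the lugs are below the rack's underside and it can pass; if let go under the rack, they push up against it.
- strip_pad (a point): Point on top of the yellow strip, on its centre line, amid the black ribs at its free end: lane x = -105, y = 0, z = 26 mm when up (it goes down with the strip).
- lugs (a point): Point midway between the two red stop lugs, level with their tops: lane x = 37, y = 0, z = 40 mm when up (moves with the strip). Each lug is 8 x 8 mm and stands 14 above the strip: x = 33 to 41, at y = -35 to -27 and 27 to 35. Between them the strip is bare, a way 54 mm wide for a finger.
- rack: Blue tube rack, loose, 0.25 to 0.5 kg, 80 long (x, along the lane) x 92 wide x 64 high, twelve capped tubes fixed in it. Origin: centre of its underside, 10 mm above the lane's; axes as the lane's. Its lower 22 mm is a tunnel 78 wide that the strip runs through. Its centre starts at lane x = -32 to -10 mm; raised lugs stop it at -7. At the end block it is at 90; lugs can rise behind it from 81 on.
- rack_push (a point): Centre of the flat rear face of the rack, the face to push on: 40 mm behind the rack's centre, 34 mm above its underside. The face spans 22 to 46 mm above the underside and 92 mm across.
- vial: bystander: white-capped vial, 28 across, 50 high, beside the lane; origin at the centre of its underside
- dish: bystander: small glass dish, 60 across, 15 high, beside the lane; origin at the centre of its underside
- jar: bystander: amber jar with red cap, 36 across, 55 high, beside the lane; origin at the centre of its underside
- soap: bystander: blue pump dispenser, 66 across, 173 high; origin at the centre of its underside
- reagent: bystander: yellow bottle with green cap, 54 across, 120 high; origin at the centre of its underside
- cup: bystander: white cup, 70 across, 80 high; origin at the centre of its underside
- tape: bystander: roll of paper tape lying flat, 76 across, 20 high; origin at the centre of its underside
Mind the look-alikes: they are no part of the job. Leave any turquoise look-alike of the rack alone.

How it is judged:
On the way, in this order (a step that is already met when the one before it is completed fails the run):
1. the strip is pressed down with the rack still before the lugs (value of joint strip above 0.008 m and x of rack in the frame of lane below -0.003 m), for 0.1 s.
2. the rack is over the lugs, the strip still held down (value of joint strip above 0.0075 m and x of rack in the frame of lane between 0.01 and 0.074 m), for 0.1 s.
At the end, for the whole second after the job is handed in: The rack stands level on the ledges in the pocket between the lugs and the end block (centre at lane x = 79.5 to 92.5 mm), at rest, and the strip is fully up again (within 2 mm), its lugs behind the rack; every bystander is within 25 mm of its start (x of rack in the frame of lane between 0.0795 and 0.0925 m and value of joint strip below 0.002 m and z of rack in the frame of lane below 0.013 m and angle between rack's own z axis and vertical below 0.05 rad and angle between the x axis of rack and the x axis of lane, either way round below 0.08 rad and linear speed of rack below 0.01 m/s and distance of each of vial, dish, jar, soap, reagent, cup, tape from where it was at the start of the episode below 0.025 m); the robot touches nothing.
It fails at once if the rack was lifted off the lane (z of rack in the frame of lane above 0.025 m).
It fails at once if the rack was tipped (angle between rack's own z axis and vertical above 0.3 rad).
It fails at once if the strip was let up while the rack was still over the stop lugs (x of rack in the frame of lane between 0.002 and 0.074 m and value of joint strip below 0.006 m).
It fails at once if something else on the bench was disturbed (distance of any of vial, dish, jar, soap, reagent, cup, tape from where it was at the start of the episode above 0.025 m).
It also fails if it takes over 42 s, if anything falls off the work surface, if the arm or the gripper's body presses on something with over 40 N, if the wrist force passes 120 N, or if a joint passes its speed limit or range.

### The arm

A 6-joint arm with a two-finger parallel gripper is mounted at the origin on the work surface. World frame = base frame: x ahead of the robot, y to its left, z up, the work surface at z = 0. Lengths are in m, angles in rad, forces in N, time in s.
With the tool pointing down it reaches from about 0.3 to 0.775 m from the base axis. Payload 14.6 kg.
Tool frame: the origin (TCP) lies at the very end of the fingers, on their centre line; the grasp point (between the pads) lies 19 mm behind it; z points along the fingers, x is the direction in which the jaws open and shut, and the axes are right-handed (so a half turn about z gives the same grasp; the last joint's range is limited). The gripper opens to 94 mm and grips with 3 to 60 N. Pads are 16 mm wide; open, the fingers measure 119 mm over their backs; the gripper's body (75 mm by 177 mm) begins 78 mm behind the grasp point.
Start: joints at [-1.378, 0.3, 1.521, -0, 1.321, -0.067], TCP at [0.141, -0.532, 0.205] pointing down, gripper open.
Joint ranges: [-3.03, 3.03], [-0.79, 2.21], [0.23, 2.52], [-1.04, 4.18], [0, 3.07], [-2.55, 2.55]. Speed limits (rad/s): [2.22, 2.22, 2.57, 3.14, 3.14, 3.14].

### API

Orientations are given as [roll, pitch, yaw] about the fixed x, y, z axes, in that order (R = Rz(yaw) Ry(pitch) Rx(roll)).
In Python, from station import ctrl gives the robot as it stands.
- The arm moves only by the shell command python3 -m inch 'ROWS' [FORCE]. ROWS is JSON, one flat list of numbers, 7 for each row, row after row: the shift along the tool's x, y, z in cm, then the turn, a rotation vector about the tool's x, y, z in rad, then the opening, from 0 (shut) to 1 (fully open). In form: [tx, ty, tz, wx, wy, wz, claw, tx, ty, tz, wx, wy, wz, claw, ...]. A call has 1 to 20 rows; each row shifts and turns the commanded pose from where the row before left it, along the tool's axes as they then stand; what a row does not reach is not made up. A row lasts 1/8 s, in which the tool goes at most 62.5 mm and 10.7 degrees, less where a joint would pass 70% of its speed; a pose out of reach is approached as far as the arm can. A call is refused whole if a number of a shift passes 6.25 or a number of a turn 0.188, either way. A call with a gripper value outside its range is refused whole. The fingers move at their own pace and stop on an object; FORCE is the grip in N (left out, the last holds). Time passes only in rows, so rows that do not move let the fingers close. It gives the time, the measured TCP pose, the force and the opening at its end, in the units of the state.
- ctrl.get_obs(): the state, without advancing time (a new reading comes with each control period).
- ctrl.camera(name): name is "scene" or "top" or "wrist"; returns (picture, depth): 420x560x3 uint8, red, green, blue; 420x560 float32, m along the optical axis (not along the pixel's ray), 0 where there is no reading.
- ctrl.camera_params(name): a dict with "vertical_fov" (degrees; the focal length in pixels is half the picture's height over the tangent of half this angle, whatever the lens; pixels are square), "cx", "cy" (the principal point, pixels), "camera_from_world" (4x4, takes a point from world to camera coordinates); the wrist camera has in their place "mount" (4x4, takes a point from camera to tool coordinates, whose origin is the TCP and whose axes are the tool frame's). Camera axes: x right, y down, z forward; pixel columns grow to the right and rows downward; lengths in m; the calibration is good to about 2 mm. A picture is of the moment at which its call begins: read the wrist's pose just before it. camera_params takes no time and is no camera call.
- ctrl.hand_in(): hands the job in, once; it reports no verdict.
Trained networks look in the newest picture that a camera, given by its name, has taken for a name from the list of things; names that differ only in an ending like _2 or _b are one class to them, and where a whole thing is asked for, a point or a joint stands for the part that bears it (a point fixed in the world has none). Each returns a list of dicts, best first, with "score" (0 to 1); they miss things now and then, are a little off and sometimes report something else, mostly with a low value. They report only what shows in the picture. A call takes as long as a camera call. They do not tell look-alikes from the thing itself.
- ctrl.spot_in(camera, label): "bbox" ([centre column, centre row, width, height] in pixels, round what is visible of it).
- ctrl.place_of(camera, label): "centre" ([column, row] in pixels: a listed point, or the origin of a listed thing).
The state is a dict: "time_s": time; "qpos": joint angles; "joint_vel": joint speeds; "tau": joint torques, N m; "ee_pos": TCP position; "eef_rot": TCP orientation; "force": force on the tool from outside, world axes, zero at the start; "moment": the same for the moment, N m; "grip_width": finger opening in m.
Only numpy, scipy, OpenCV 4.12 (cv2) and the standard library are available. Lean on these libraries where they do the work, as an engineer would, in place of code of your own. Each camera call takes 0.05 s, during which the arm holds its last target. There are 200 camera calls.

## Working session

There is one attempt and no reset: what is moved stays moved. The work goes in short steps, Python scripts to look and compute and a shell command to move; the robot and the scene stay as the last step left them, time stands still between calls to the robot, and variables do not carry over. Pictures are saved under pics/ and viewed, about 8 in all and at most 12, crops included, and the job is handed in when it is done.

```bash
mkdir -p pics; ls; cat > h.py <<'E'
import numpy as np,cv2
from station import ctrl
from scipy.spatial.transform import Rotation as R
def cam(name):
    o=ctrl.get_obs(); p,d=ctrl.camera(name); P=ctrl.camera_params(name)
    f=210/np.tan(np.radians(P['vertical_fov'])/2)
    if 'mount' in P:
        T=np.eye(4);T[:3,:3]=R.from_euler('xyz',o['eef_rot']).as_matrix();T[:3,3]=o['ee_pos'];W=T@np.array(P['mount'])
    else: W=np.linalg.inv(np.array(P['camera_from_world']))
    return p,d,f,P['cx'],P['cy'],W
def world(c,u,v,z=None):
    p,d,f,cx,cy,W=c
    r=np.array([(u-cx)/f,(v-cy)/f,1.])
    if z is None: return (W@np.append(r*d[int(round(v)),int(round(u))],1))[:3]
    rw=W[:3,:3]@r
    return W[:3,3]+rw*(z-W[2,3])/rw[2]
def save(p,n): cv2.imwrite(n,p[:,:,::-1])
E
python3 - <<'E'
from h import *
o=ctrl.get_obs();print(o)
Z={'end_stop':.06,'strip_pad':.026,'lugs':.04,'rack_push':.044,'rack':.01}
for n in('top','scene'):
    c=cam(n);save(c[0],f'pics/{n}.png');print(n,c[5][:3,3].round(3),ctrl.camera_params(n))
    for l in list(Z)+['lane']:
        for r in ctrl.place_of(n,l)[:3]:
            u,v=r['centre'];
            try: print(l,round(r['score'],2),np.round(r['centre']),world(c,u,v,Z.get(l,0)).round(4),world(c,u,v).round(4))
            except Exception as e: print(l,r,e)
E
```

```text
pics
{'time_s': 0.0, 'qpos': array([-1.37762871e+00,  3.00471080e-01,  1.52157698e+00, -1.86054208e-05,
        1.32073867e+00, -6.66271318e-02]), 'joint_vel': array([-0.00126063,  0.00088134,  0.00134999,  0.00041133,  0.00115588,
       -0.00018568]), 'tau': array([ 1.79240364e-03, -5.31804729e+01, -3.52733696e+01,  7.08770379e-02,
        2.44704355e-02, -8.73143358e-05]), 'ee_pos': array([ 0.14121085, -0.5312816 ,  0.20488809]), 'eef_rot': array([-3.14153114e+00,  1.19262812e-03, -1.31099692e+00]), 'force': array([-0.12056553, -0.96806976, -0.67532838]), 'moment': array([-0.01130675, -0.01602995,  0.02268652]), 'grip_width': 0.09401851153390442}
top [ 0.287 -0.002  1.334] {'vertical_fov': 45.41720919615129, 'cx': 283.26798410794004, 'cy': 217.19080485711217, 'camera_from_world': array([[-1.76396570e-02, -9.99844300e-01,  4.68231436e-04,
         2.20532136e-03],
       [-9.85507082e-01,  1.73076881e-02, -1.68749033e-01,
         5.08263472e-01],
       [ 1.68714655e-01, -3.43812047e-03, -9.85658939e-01,
         1.26632598e+00],
       [ 0.00000000e+00,  0.00000000e+00,  0.000000
[... 1574 characters left out ...]
26 ] [ 0.6688 -0.2991  0.0311]
strip_pad 0.59 [272. 190.] [ 0.4794 -0.0813  0.026 ] [ 0.4794 -0.0813  0.026 ]
lugs 0.65 [317. 224.] [0.5308 0.062  0.04  ] [0.5205 0.0572 0.0261]
rack_push 0.84 [284. 193.] [ 0.489 -0.042  0.044] [ 0.5144 -0.0264  0.0758]
rack_push 0.79 [153. 243.] [ 0.7443 -0.2066  0.044 ] [ 7.241e-01 -2.383e-01 -3.000e-04]
rack_push 0.69 [282. 272.] [0.6739 0.0595 0.044 ] [0.6519 0.0453 0.004 ]
rack 0.91 [276. 146.] [ 0.3277 -0.1637  0.01  ] [1.0793 0.3201 0.7809]
rack 0.71 [175. 247.] [ 0.7132 -0.1843  0.01  ] [ 0.7309 -0.1599  0.0473]
rack 0.61 [216. 132.] [ 0.3548 -0.3356  0.01  ] [ 0.3777 -0.3149  0.0343]
lane 0.9 [303. 224.] [0.5161 0.0207 0.    ] [0.543  0.0351 0.0374]
```

View pics/top.png

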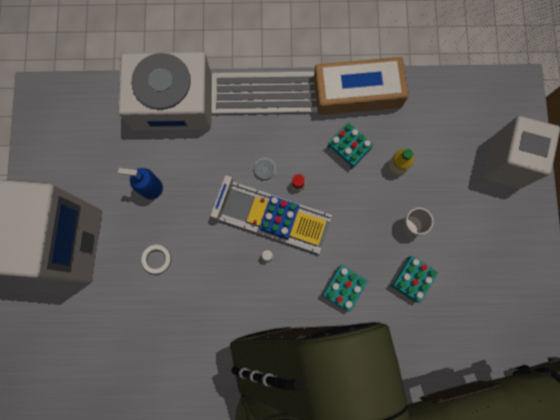

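View pics/scene.png

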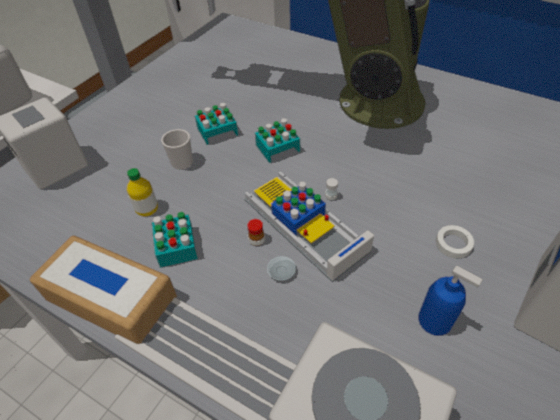

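The top and scene views agree. The blue rack sits at (280,219), the pad at (310,227) and the end block at (225,200) in the top view. Pad to stop measures 237 mm against a true 235, and the lane direction is about 73°. I'll turn the tool so its y axis lies along the lane, close the jaws and go above the pad.

```bash
python3 -m inch '[0,0,0,0,0,-0.169,0, 0,0,0,0,0,-0.169,0, 0,0,0,0,0,-0.169,0, 0,0,0,0,0,-0.169,0, 0,0,0,0,0,-0.169,0, 0,0,0,0,0,-0.169,0, 1.38,-3.81,0,0,0,0,0, 1.38,-3.81,0,0,0,0,0, 1.38,-3.81,0,0,0,0,0, 1.38,-3.81,0,0,0,0,0, 1.38,-3.81,0,0,0,0,0, 1.38,-3.81,0,0,0,0,0, 1.38,-3.81,0,0,0,0,0, 1.38,-3.81,0,0,0,0,0, 1.38,-3.81,0,0,0,0,0, 1.38,-3.81,0,0,0,0,0, 1.38,-3.81,0,0,0,0,0, 1.38,-3.81,0,0,0,0,0, 1.38,-3.81,0,0,0,0,0, 1.38,-3.81,0,0,0,0,0]' 40
python3 -m inch '[0,0,0,0,0,0,0,0,0,0,0,0,0,0,0,0,0,0,0,0,0]'
python3 - <<'E'
from h import *
o=ctrl.get_obs();print(o['ee_pos'],o['eef_rot'],o['grip_width'],o['force'])
Z={'end_stop':.06,'strip_pad':.026,'lugs':.04,'rack_push':.044,'rack':.01,'lane':0}
c=cam('wrist');save(c[0],'pics/w1.png')
for l in Z:
    for r in ctrl.place_of('wrist',l)[:2]:
        u,v=r['centre'];print(l,round(r['score'],2),np.round(r['centre']),world(c,u,v,Z[l]).round(4))
E
```

```text
time_s: 3.2
ee_pos: [0.4829, -0.0768, 0.2056]
eef_rot: [3.142, -0.0, -0.297]
force: [-0.2, -0.3, 0.7]
grip_width: 0.0006
time_s: 3.58
ee_pos: [0.4817, -0.0788, 0.2056]
eef_rot: [3.142, -0.0, -0.298]
force: [-0.7, -0.1, -0.1]
grip_width: 0.0008
[ 0.48174688 -0.07877685  0.20557682] [ 3.14152918e+00 -2.04016860e-04 -2.98076189e-01] 0.0007790841742853979 [-0.74530843 -0.10748725 -0.12272183]
strip_pad 0.85 [279. 187.] [ 0.4818 -0.0748  0.026 ]
lugs 0.72 [286.  53.] [0.5295 0.0586 0.04  ]
rack_push 0.93 [183. 262.] [ 0.3472 -0.1247  0.044 ]
rack_push 0.79 [280. 153.] [ 0.4942 -0.0352  0.044 ]
rack 0.76 [471. 219.] [ 0.6993 -0.1873  0.01  ]
rack 0.68 [186. 277.] [ 0.3282 -0.1559  0.01  ]
```

View pics/w1.png

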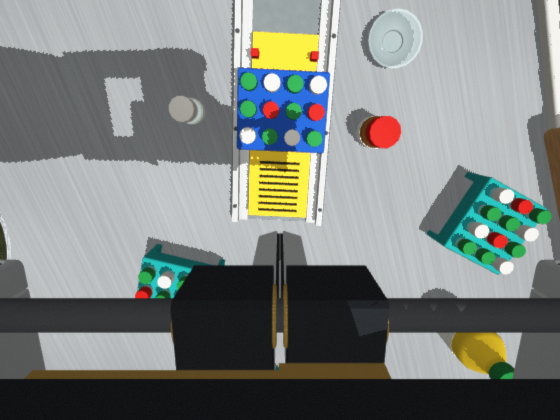

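The wrist view shows the ribbed pad at (279,187), the rack's rear edge at row ~152 and the lugs at (255,53) and (315,56). The lane tilts slightly against the tool, so I'll measure the strip's yaw from its yellow outline.

```bash
python3 - <<'E'
from h import *
c=cam('wrist');p=c[0]
h=cv2.cvtColor(p,cv2.COLOR_RGB2HSV)
m=((h[...,0]>22)&(h[...,0]<34)&(h[...,1]>150)&(h[...,2]>90)).astype(np.uint8);m[230:]=0;m[:,:220]=0;m[:,345:]=0
m=cv2.morphologyEx(m,cv2.MORPH_CLOSE,np.ones((7,7)))
L=[];Rr=[]
for v in list(range(36,46))+list(range(62,66))+list(range(160,214)):
    x=np.where(m[v])[0]
    if len(x)>40: L.append(world(c,x[0]-.5,v,.026));Rr.append(world(c,x[-1]+.5,v,.026))
for A in(L,Rr):
    A=np.array(A)[:,:2];vx,vy,x0,y0=cv2.fitLine(A.astype(np.float32),cv2.DIST_HUBER,0,.001,.001).ravel();s=np.sign(vy)
    print(len(A),np.degrees(np.arctan2(vy*s,vx*s)),x0,y0,A[0],A[-1])
n,k=cv2.connectedComponents(m)
l=(((h[...,0]<6)|(h[...,0]>174))&(h[...,1]>170)).astype(np.uint8);l[68:]=0;l[:,:240]=0;l[:,330:]=0;l[:40]=0
for s in cv2.connectedComponentsWithStats(l)[3][1:]: print('lug',s,world(c,*s,.04))
b=((h[...,0]>108)&(h[...,0]<128)&(h[...,1]>150)).astype(np.uint8);b[:,:230]=0;b[:,335:]=0;b[:60]=0;b[160:]=0
r=cv2.minAreaRect(cv2.findNonZero(b));print(r);q=cv2.boxPoints(r);print([world(c,*a,.056).round(4) for a in q])
E
```

```text
68 70.04481 0.4485985 -0.059312694 [0.50232986 0.08828458] [ 0.43645977 -0.09293677]
68 70.125656 0.51576865 -0.07706532 [0.56866624 0.06796432] [ 0.50294832 -0.1132522 ]
lug [254.23809524  52.95238095] [0.49908825 0.06887827 0.04      ]
lug [314.01754386  56.42105263] [0.55664544 0.04783756 0.04      ]
((281.36712646484375, 110.85871887207031), (91.19342041015625, 80.92800903320312), 3.224522590637207)
[array([ 0.45 , -0.016,  0.056]), array([0.4798, 0.0569, 0.056 ]), array([0.5644, 0.0261, 0.056 ]), array([ 0.5396, -0.0489,  0.056 ])]
```

Lane yaw is 70.1° and the strip edges come out at y = +34.5 and -34.7, as they should. The rack's rear face is at lane x ≈ -60. I'll correct the tool and descend to just above the strip.

```bash
python3 -m inch '[0,0,0,0,0,0.049,0, -0.32,-0.3,2.5,0,0,0,0, 0,0,3,0,0,0,0, 0,0,3,0,0,0,0, 0,0,3,0,0,0,0, 0,0,3,0,0,0,0, 0,0,2.3,0,0,0,0, 0,0,0,0,0,0,0, 0,0,0,0,0,0,0, 0,0,0,0,0,0,0]'
python3 -m inch '[0,0,0.3,0,0,0,0, 0,0,0.3,0,0,0,0, 0,0,0.3,0,0,0,0, 0,0,0,0,0,0,0, 0,0,0,0,0,0,0]'
```

```text
time_s: 5.22
ee_pos: [0.4807, -0.0742, 0.0385]
eef_rot: [-3.141, -0.002, -0.346]
force: [-0.1, -0.1, 0.8]
grip_width: 0.0003
time_s: 5.85
ee_pos: [0.4801, -0.0741, 0.0284]
eef_rot: [-3.142, 0.0, -0.346]
force: [-0.1, -0.8, -0.7]
grip_width: 0.0007
```

```bash
python3 -m inch '[0,0,0.3,0,0,0,0, 0,0,0.3,0,0,0,0, 0,0,0.2,0,0,0,0, 0,0,0,0,0,0,0]'
python3 -m inch '[0,0,0.2,0,0,0,0, 0,0,0.2,0,0,0,0,  0,0,0.2,0,0,0,0, 0,0,0,0,0,0,0, 0,0,0,0,0,0,0]'
```

```text
time_s: 6.35
ee_pos: [0.4803, -0.0742, 0.0205]
eef_rot: [-3.142, -0.0, -0.346]
force: [0.5, -0.1, 3.5]
grip_width: 0.0003
time_s: 6.98
ee_pos: [0.4803, -0.0742, 0.0145]
eef_rot: [-3.142, -0.0, -0.346]
force: [1.9, -0.5, 4.4]
grip_width: 0.0004
```

```bash
python3 -m inch '[0,0,0.15,0,0,0,0, 0,0,0,0,0,0,0, 0,0,0,0,0,0,0, 0,-0.4,0,0,0,0,0, 0,-0.4,0,0,0,0,0, 0,-0.4,0,0,0,0,0, 0,-0.4,0,0,0,0,0, 0,-0.4,0,0,0,0,0, 0,-0.4,0,0,0,0,0]'
python3 -m inch '[0,-0.4,0,0,0,0,0, 0,-0.4,0,0,0,0,0, 0,-0.4,0,0,0,0,0, 0,-0.4,0,0,0,0,0, 0,-0.4,0,0,0,0,0]'
```

```text
time_s: 8.1
ee_pos: [0.4881, -0.0519, 0.0129]
eef_rot: [3.141, 0.0, -0.346]
force: [-1.6, -4.9, 5.6]
grip_width: 0.0004
time_s: 8.72
ee_pos: [0.4948, -0.0333, 0.0129]
eef_rot: [3.14, 0.0, -0.346]
force: [-3.2, -7.0, 6.3]
grip_width: 0.0004
```

```bash
python3 - <<'E'
from h import *
o=ctrl.get_obs()
c=cam('scene');p=c[0]
cv2.imwrite('pics/s2.png',cv2.resize(p[150:290,220:400,::-1],None,fx=4,fy=4,interpolation=2))
E
```

```text
(no output)
```

View pics/s2.png

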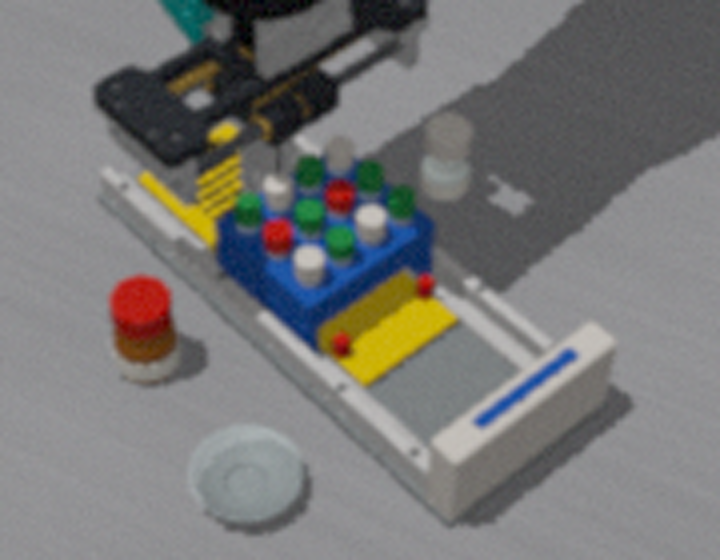

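The rack sits square just before the lugs, and the strip is near bottom (z 12.9 mm, ~6 N). I'll push on.

```bash
python3 -m inch '[0,-0.4,0,0,0,0,0, 0,-0.4,0,0,0,0,0, 0,-0.5,0,0,0,0,0, 0,-0.5,0,0,0,0,0, 0,-0.5,0,0,0,0,0, 0,-0.5,0,0,0,0,0, 0,-0.5,0,0,0,0,0, 0,-0.5,0,0,0,0,0]'
```

```text
time_s: 9.78
ee_pos: [0.5077, 0.0024, 0.0129]
eef_rot: [3.14, 0.0, -0.346]
force: [-1.6, -8.1, 7.2]
grip_width: 0.0005
```

```bash
python3 -m inch '[0,-0.5,0,0,0,0,0, 0,-0.5,0,0,0,0,0, 0,-0.5,0,0,0,0,0, 0,-0.5,0,0,0,0,0, 0,-0.5,0,0,0,0,0, 0,-0.5,0,0,0,0,0, 0,-0.5,0,0,0,0,0, 0,-0.5,0,0,0,0,0, 0,-0.5,0,0,0,0,0, 0,-0.5,0,0,0,0,0]'
python3 -m inch '[0,-0.3,0,0,0,0,0, 0,-0.3,0,0,0,0,0, 0,-0.2,0,0,0,0,0, 0,0,0,0,0,0,0]'
```

```text
time_s: 11.02
ee_pos: [0.5246, 0.0494, 0.0129]
eef_rot: [3.14, 0.001, -0.346]
force: [-3.0, -8.2, 8.4]
grip_width: 0.0002
time_s: 11.52
ee_pos: [0.5274, 0.057, 0.0129]
eef_rot: [3.14, 0.0, -0.346]
force: [-2.1, -5.0, 6.9]
grip_width: 0.0004
```

```bash
python3 -m inch '[0,-0.2,0,0,0,0,0, 0,-0.2,0,0,0,0,0]'
python3 -m inch '[0,-0.1,0,0,0,0,0, 0,0,0,0,0,0,0]'
python3 -m inch '[0,-0.1,0,0,0,0,0, 0,0,0,0,0,0,0]'
```

```text
time_s: 11.78
ee_pos: [0.5286, 0.0605, 0.0129]
eef_rot: [3.14, 0.001, -0.346]
force: [-2.1, -8.2, 7.7]
grip_width: 0.0007
time_s: 12.02
ee_pos: [0.529, 0.0616, 0.0129]
eef_rot: [3.14, 0.001, -0.346]
force: [-1.7, -6.7, 7.4]
grip_width: 0.0005
time_s: 12.28
ee_pos: [0.5293, 0.0624, 0.0129]
eef_rot: [3.14, 0.001, -0.346]
force: [-2.2, -7.3, 7.2]
grip_width: 0.0003
```

```bash
python3 -m inch '[0,-0.1,0,0,0,0,0, 0,0,0,0,0,0,0]'; python3 - <<'E'
from h import *
c=cam('scene');p=c[0]
cv2.imwrite('pics/s3.png',cv2.resize(p[150:290,220:400,::-1],None,fx=4,fy=4,interpolation=2))
E
```

```text
time_s: 12.52
ee_pos: [0.5294, 0.0628, 0.0129]
eef_rot: [3.139, 0.001, -0.346]
force: [-4.8, -11.9, 9.8]
grip_width: 0.0003
```

View pics/s3.png

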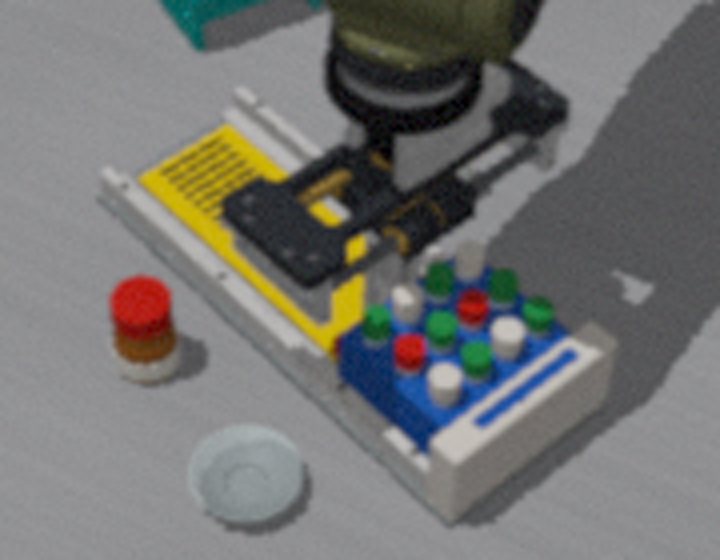

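The rack is against the white block: force rose to 13 N and motion stalled. I'll back off 6 mm with the strip still held down, then lift straight up.

```bash
python3 -m inch '[0,0.3,0,0,0,0,0, 0,0.3,0,0,0,0,0, 0,0,0,0,0,0,0, 0,0,-0.4,0,0,0,0, 0,0,-0.4,0,0,0,0, 0,0,-0.4,0,0,0,0, 0,0,-0.4,0,0,0,0, 0,0,-1.5,0,0,0,0, 0,0,-3,0,0,0,0, 0,0,-3,0,0,0,0, 0,0,-3,0,0,0,0, 0,2,-3,0,0,0,0, 0,4,0,0,0,0,0, 0,4,0,0,0,0,0, 0,4,0,0,0,0,0, 0,0,0,0,0,0,0, 0,0,0,0,0,0,0]'
python3 - <<'E'
from h import *
o=ctrl.get_obs();print(o['ee_pos'])
c=cam('scene');p=c[0]
cv2.imwrite('pics/s4.png',cv2.resize(p[150:290,220:400,::-1],None,fx=4,fy=4,interpolation=2))
c=cam('wrist');p=c[0];save(p,'pics/w4.png')
for l,z in(('strip_pad',.026),('lugs',.04),('rack_push',.044),('rack',.01),('end_stop',.06)):
    for r in ctrl.place_of('wrist',l)[:2]:
        w=world(c,*r['centre'],z);e=w[:2]-[.5153,.0236];print(l,round(r['score'],2),np.round(r['centre']),'lane',e@[.340,.940],e@[-.94,.34],world(c,*r['centre'])[2])
E
```

```text
time_s: 14.7
ee_pos: [0.4805, -0.0729, 0.1644]
eef_rot: [-3.142, -0.0, -0.346]
force: [0.1, -0.3, 1.0]
grip_width: 0.0004
[ 0.48051355 -0.07288317  0.16436292]
strip_pad 0.85 [282. 199.] lane -0.10384330925856151 -0.0022702156553738966 0.026011516186253192
lugs 0.63 [284.  48.] lane 0.038263173610044623 -0.0027231794877464327 0.026026882819975616
lugs 0.52 [400.  28.] lane 0.05468771380742275 -0.10521259818347097 0.004844206336353463
rack_push 0.91 [183. 288.] lane -0.19614866852058102 0.10298211280114894 0.27827825269160095
rack_push 0.7 [550. 246.] lane -0.14829981242096665 -0.2769625436593717 0.04548360463296408
rack 0.58 [497. 219.] lane -0.1296030491007767 -0.2423828526931236 0.04510494734863618
rack 0.56 [187. 302.] lane -0.23407609765204307 0.11121341723394186 0.2843200873863047
```

View pics/s4.png

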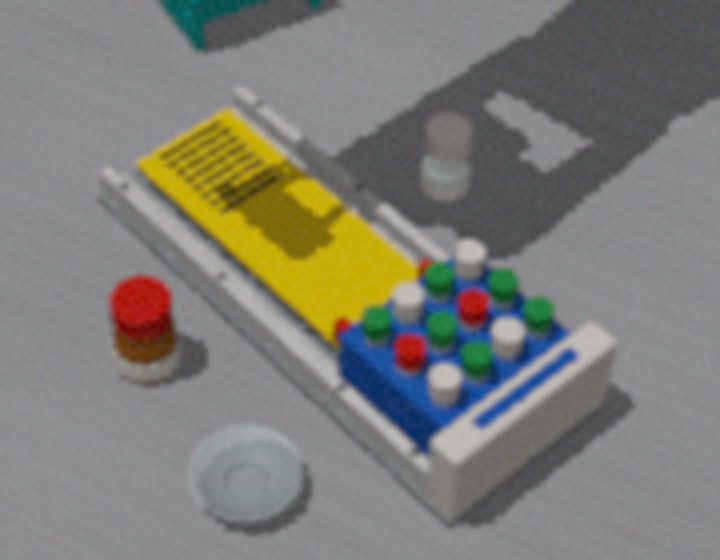

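View pics/w4.png

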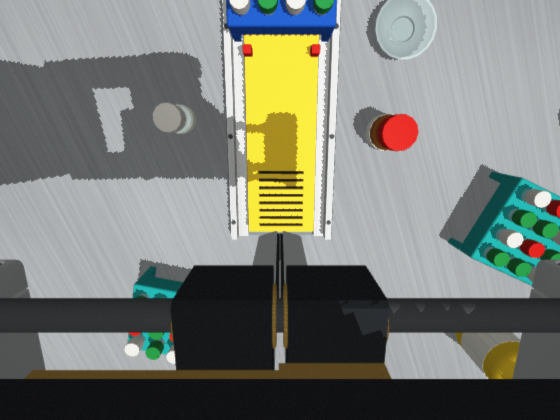

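The rack is flush to the block. The lugs are up behind it, at (247,50) and (315,50) in the wrist view, the strip top is at 26.0 mm, and the tool is clear.

```bash
python3 -c "
from station import ctrl
print(ctrl.hand_in())"
```

```text
the job is handed in; nothing more can be done
None
```

The rack is locked in against the end block, and the job was handed in at about 15 s of the 42 s allowed; hand-in reports no verdict.

**What I did:** I closed the jaws and pressed the strip about 13 mm down behind the rack. Holding it there, I slid the fingertips along the strip and pushed the rack over the lowered lugs. Contact force rose to about 13 N and motion stalled at the end block. I then backed off 6 mm with the strip still held, lifted straight up and moved clear.

**Last checks:**
- **Strip:** its top measured 26.0 mm, so it is fully up.
- **Rack:** it looks square and flush with the end block, and both red lugs show just behind it. I judged its final position from the pictures and the finger position (centre at about lane x = 90 mm). The network did not find the rack in its final position; it reported only the turquoise look-alikes.
- **Lugs:** the network's lug point came out at lane x = 38 mm, against the stated 37.
- **Bystanders:** the vial, jar and dish look unmoved. I did not re-measure the soap, reagent, cup and tape, but the arm touched only the strip and the rack.
- **Robot:** the tool was at z = 0.164 m, touching nothing.

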